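# Retire a damaged objective into the collection drum

### The job

One of the three microscope objectives on the optical table has lost its front cone and ends in a flat, open face. First turn the drum's lid by its knob until the window clicks in over the compartment marked with three studs on the rim; then lower the damaged objective through the window and stand it upright on that compartment's sprung floor, feeling for the floor and neither dropping it (even from a centimetre) nor pressing or knocking it hard against the drum. Leave the window over that compartment and everything else on the table where it is.

Things in the scene. Friction and masses are not known exactly. Their poses are not given: they have to be found in the camera images.
- drum: Fixed round grey drum, 300 mm across, rim 108 mm high; origin at the centre of its underside, z up. Four quadrant compartments around a column of radius 34 mm, 4 mm walls between them, outer wall inside radius 134 mm. The reject compartment lies along the drum's +x and is marked by three steel studs on the rim (+y has one stud, -y two, -x none).
- lid (a joint): Angle (rad) of the drum's lid about the drum's axis, counterclockwise from above positive; 0 when its window is centred over the three-stud compartment. Range -2.7 to 2.7, a detent every pi/6, about 0.1 N m to leave one.
- lid_grip (a point): On the lid's axis, 134 mm above the table: where to hold the knob. x runs along the knob's bar and points towards the window, z up. The knob is a black upright bar 50 mm long, 14 mm wide, its top at 142 mm; the lid (white disc, radius 132 mm) has its top at 108 mm, with a hub of radius 27 mm up to 114 mm.
- window (a point): Centre of the lid's window, level with the lid's top, 85 mm from its axis; x axis pointing away from the axis. The window is an 84 degree sector cut out of the disc, from radius 43 mm to the edge; fingers that close at right angles to this x axis fit through it.
- bin (a point): Fixed point in the middle of the three-stud compartment, 85 mm from the drum's axis, 18 mm above the table; axes as the drum's. The floor here is a black plate on a soft spring (1.5 N per mm, 5 mm of give); it stands 18 to 38 mm above the table, different each time and not measured. The objective must not exceed 0.35 m/s inside the drum, nor 20 N against it.
- reject: The damaged objective, loose, standing on its flange: steel cylinder 34 mm in diameter and 52 mm tall (the lowest 6 mm is 30 mm across), ending in a flat dark open face; 0.15 to 0.31 kg. Origin at the centre of its underside, z up along it.
- good1: Sound objective, loose, standing: same 34 mm steel barrel up to 46 mm, then a cone to a 12 mm tip at 62 mm. Origin at the centre of its underside. Leave it alone.
- good2: Second sound objective, same shape as good1. Leave it alone.
- oil: Small amber immersion-oil bottle, 32 mm across, 75 mm tall; origin at the centre of its underside. Leave it alone.
- slidebox: Flat grey slide box, 85 x 75 x 32 mm; origin at the centre of its underside. Leave it alone.
- driver: Screwdriver with black handle, 170 mm long, lying along its x axis. Leave it alone.
- postbase: Steel post of 13 mm diameter, 60 mm tall, on a 48 mm foot; origin at the centre of its underside. Leave it alone.
- dish: Low glass dish, 60 mm across, 14 mm tall; origin at the centre of its underside. Leave it alone.
Not all that is in view belongs to the job. Leave any purple look-alike of the reject alone.

How it is judged:
By the outcome, as a careful person would: the job done as asked, in the order asked, and still so for the second after the job is handed in, with the robot touching nothing.
It also fails if it takes over 72 s, if anything falls off the work surface, if the arm or the gripper's body presses on something with over 40 N, if the wrist force passes 120 N, or if a joint passes its speed limit or range.

### The arm

A 6-joint arm with a two-finger parallel gripper is mounted at the origin on the work surface. World frame = base frame: x ahead of the robot, y to its left, z up, the work surface at z = 0. Lengths are in mm, angles in degrees, forces in N, time in s.
With the tool pointing down it reaches from about 300 to 950 mm from the base axis. Payload 3.1 kg.
Tool frame: the origin (TCP) lies midway between the tips of the shut fingers; the grasp point (between the pads) lies 19 mm behind it; z points along the fingers, y is the direction in which the jaws open and shut (so a half turn about z gives the same grasp; the last joint's range is limited). The gripper opens to 85 mm and grips with 20 to 120 N. Pads are 22 mm wide; open, the fingers measure 114 mm over their backs; the gripper's body (76 mm by 85 mm) begins 54 mm behind the grasp point. The pads swing forward as they close: fully open they stand 13 mm farther back than shut.
Start: joints at [61.381, 17.653, 93.61, -0, 68.738, -3.994], TCP at [260.456, 568.15, 231.272] pointing down, gripper open.
Joint ranges: [-175.34, 175.34], [-45.06, 112.39], [2.9, 150.54], [-68.45, 248.45], [3.09, 151.38], [-168.51, 168.51]. Speed limits (degrees/s): [159.86, 159.86, 180, 180, 180, 180].

### API

Orientations are given as [roll, pitch, yaw] about the fixed x, y, z axes, in that order (R = Rz(yaw) Ry(pitch) Rx(roll)).
In Python, from station import ctrl, effector, kinematics, grab_frame, order, nets gives the robot as it stands. The module is installed in compiled form; this text tells all that it offers. Calls block until the motion is done:
- ctrl.movep(position, orientation): joint-space move of the TCP to a pose.
- ctrl.move_linear(position, vel=150, rot=None, guard=None): straight line of the TCP; rot=None keeps the orientation; vel is the mean speed in mm/s. With guard (N) it stops when the force on the tool has changed by that much, and returns True; else False.
- ctrl.set_joints(angles): joint-space move.
- effector.grip(opening, f_grip=None): opening from 0.0 (shut) to 1.0 (fully open); f_grip is the grip in N (None keeps the last); returns when the fingers have stopped.
- ctrl.sleep(seconds).
- kinematics.ik(position, orientation): joint angles nearest the present ones, or None.
- grab_frame(name): name is "scene" or "top"; returns a dict with "frame" (384x512x3 uint8, blue, green, red), "z_map" (384x512 float32, mm along the optical axis (not along the pixel's ray), 0 where there is no reading), "K" (3x3 intrinsics, pixels), "T" (4x4, takes a point from camera to world coordinates). Camera axes: x right, y down, z forward; pixel columns grow to the right and rows downward; lengths in mm; the calibration is good to about 2 mm. A picture is of the moment at which its call begins.
A pose or a line that the arm cannot do raises ctrl.PlanningError and nothing moves.
- order.close_job(): hands the job in, once; it reports no verdict.
Trained networks look in a picture, given as the dict that the camera call returned (one of the last four; its "shot" number tells which), for a name from the list of things; names that differ only in an ending like _2 or _b are one class to them, and where a whole thing is asked for, a point or a joint stands for the part that bears it (a point fixed in the world has none). Each returns a list of dicts, best first, with "confidence" (0 to 1); they miss things now and then, are a little off and sometimes report something else, mostly with a low value. They report only what shows in the picture. A call takes as long as a camera call. They do not tell look-alikes from the thing itself.
- nets.outline_of(picture, thing): "pixels" (384x512 bool, what is visible of it) and "extent" ([left, top, right, bottom] in pixels, round what is visible of it).
Readings, each from a call of its own:
- ctrl.get_time_s(): time.
- ctrl.get_joint_positions(): joint angles.
- ctrl.get_joint_velocities(): joint speeds.
- ctrl.get_effort(): joint torques, N m.
- ctrl.get_tcp_pos(): TCP position.
- ctrl.get_tcp_rot(): TCP orientation.
- ctrl.get_wrist_force(): force on the tool from outside, world axes, zero at the start.
- ctrl.get_torque(): the same for the moment, N m.
- ctrl.get_opening(): opening from 0.0 (shut) to 1.0 (fully open).
Only numpy, scipy, OpenCV 4.12 (cv2) and the standard library are available. Lean on these libraries where they do the work, as an engineer would, in place of code of your own. Each camera call takes 0.05 s, during which the arm holds its last target. There are 200 camera calls.

## Working session

There is one attempt and no reset: what is moved stays moved. The work goes in short steps, each a Python script; the robot and the scene stay as the last script left them, time stands still between calls to the robot, and variables do not carry over. Pictures are saved under pics/ and viewed, about 8 in all and at most 12, crops included, and the job is handed in when it is done.

```bash
mkdir -p pics
cat > h.py <<'E'
import numpy as np, cv2
from station import ctrl, effector, kinematics, grab_frame, order, nets
def world(p):
    z=p["z_map"].astype(float); K=p["K"]; v,u=np.mgrid[:384,:512]
    P=np.stack([(u-K[0,2])*z/K[0,0],(v-K[1,2])*z/K[1,1],z],-1)
    W=P@p["T"][:3,:3].T+p["T"][:3,3]; W[z==0]=np.nan; return W
E
python3 - <<'E'
from h import *
a=grab_frame("top"); b=grab_frame("scene")
for n,p in (("top",a),("scene",b)):
    cv2.imwrite(f"pics/{n}0.png",cv2.resize(p["frame"],None,fx=1.5,fy=1.5))
    W=world(p); print(n,p["T"][:3,3].round())
    for t in ["reject","good1","drum","lid","oil","lid_grip"]:
        for r in nets.outline_of(p,t):
            w=W[r["pixels"]]; w=w[~np.isnan(w[:,0])]
            if len(w): print(t,round(r["confidence"],2),np.round(r["extent"]),np.median(w,0).round(),"top",np.percentile(w[:,2],97).round(), len(w))
E
```

```text
top [ 414.   -4. 1158.]
reject 0.45 [154. 177. 167. 190.] [600. 260.  50.] top 55.0 133
reject 0.15 [244. 135. 346. 238.] [ 565. -147.  108.] top 115.0 8329
good1 0.54 [175. 179. 195. 194.] [597. 186.  47.] top 63.0 145
good1 0.45 [179. 224. 194. 231.] [469. 185.  50.] top 63.0 103
drum 0.74 [245. 136. 347. 235.] [ 566. -148.  108.] top 115.0 8133
lid 0.86 [250. 147. 344. 232.] [ 547. -128.  108.] top 115.0 4985
oil 0.56 [127. 154. 144. 166.] [676. 347.  48.] top 76.0 124
lid_grip 0.66 [250. 144. 340. 235.] [ 548. -127.  108.] top 115.0 5115
scene [852. 592. 801.]
reject 0.76 [311. 262. 330. 292.] [522. 277.  51.] top 55.0 310
reject 0.75 [344. 250. 362. 273.] [430. 281.  46.] top 56.0 309
reject 0.63 [280. 278. 291. 301.] [604. 272.  52.] top 56.0 276
good1 0.66 [310. 235. 322. 254.] [474. 201.  47.] top 63.0 213
good1 0.62 [268. 256. 279. 274.] [603. 201.  48.] top 64.0 234
good1 0.29 [215.  96. 230. 113.] [ 410. -480.   23.] top 29.0 116
drum 0.97 [170. 124. 279. 217.] [587. -93. 109.] top 117.0 8212
drum 0.25 [381. 275. 403. 298.] [368. 370.  10.] top 61.0 371
lid 0.55 [190. 128. 270. 190.] [ 553. -112.  110.] top 132.0 3518
oil 0.88 [267. 325. 284. 350.] [684. 362.  49.] top 77.0 323
lid_grip 0.84 [187. 128. 272. 188.] [ 555. -113.  110.] top 132.0 3525
```

View pics/top0.png

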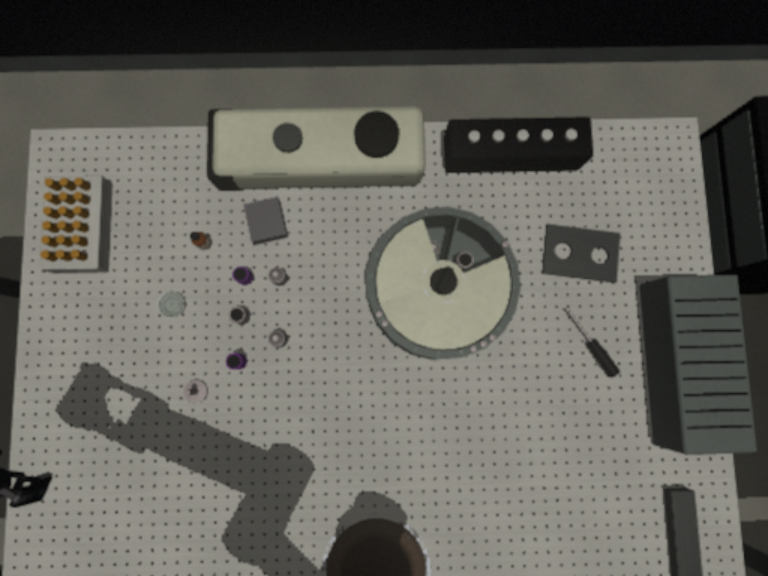

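View pics/scene0.png

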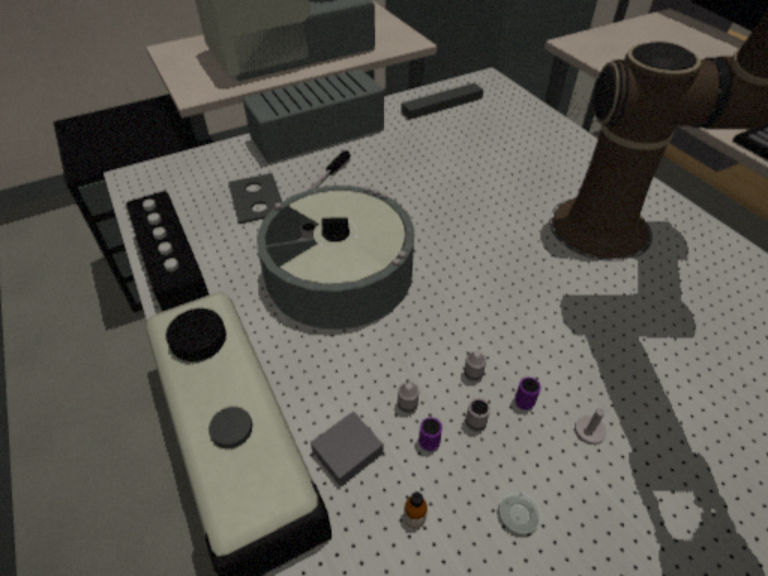

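The picked candidates (top image, 1.5x): steel, flat, dark-ended at (238,315). The purple look-alikes are at (242,275) and (236,360), and the coned good ones at (278,275) and (278,338). The steel flat-faced one fits the description. The drum is at (443,282), with its window towards the upper right. Next I'll enlarge both.

```bash
cat > loc.py <<'E'
from h import *
def drumfit(n=3):
    p=grab_frame("top"); W=world(p)
    f=p["frame"]; g=f.astype(int)
    m=(W[...,2]>98)&(W[...,2]<118)&(abs(W[...,0]-560)<180)&(abs(W[...,1]+130)<180)
    u8=m.astype(np.uint8)
    c,_=cv2.findContours(u8,cv2.RETR_EXTERNAL,cv2.CHAIN_APPROX_NONE); c=max(c,key=cv2.contourArea)
    # intersect contour pixel rays with z=108
    def ray(uv,z):
        K,T=p["K"],p["T"]; d=np.c_[(uv[:,0]-K[0,2])/K[0,0],(uv[:,1]-K[1,2])/K[1,1],np.ones(len(uv))]@T[:3,:3].T
        return T[:3,3]+d*((z-T[2,3])/d[:,2])[:,None]
    q=ray(c[:,0].astype(float),108)[:,:2].astype(np.float32)
    (cx,cy),r=cv2.minEnclosingCircle(q); e=cv2.fitEllipse(q)
    return p,W,ray,e,(cx,cy,r)
E
python3 - <<'E'
from loc import *
p,W,ray,e,mc=drumfit(); print("ellipse",e,mc)
c=np.array(e[0]); f=p["frame"]
# rim sampling: rectified view 0.5mm... print bright peaks on ring r 132..150
v,u=np.mgrid[:384,:512]; X=ray(np.c_[u.ravel(),v.ravel()].astype(float),108)[:,:2]-c
r=np.hypot(*X.T); a=np.degrees(np.arctan2(X[:,1],X[:,0])); g=f.max(2).ravel()
s=(r>137)&(r<148); h=[int(g[s&(abs((a-t+180)%360-180)<1.5)].max()) for t in range(-180,180,3)]
print([(t,x) for t,x in zip(range(-180,180,3),h)if x>np.median(h)+20],np.median(h))
L=(r>60)&(r<120); h=[int(np.median(g[L&(abs((a-t+180)%360-180)<1.5)])) for t in range(-180,180,3)]
print([t for t,x in zip(range(-180,180,3),h) if x<120], min(h),max(h))
# reject from depth top
w=W; m=(w[...,2]>44)&(w[...,2]<75)&(abs(w[...,0]-522)<30)&(abs(w[...,1]-277)<30)
print("rej top",m.sum(),np.nanmean(w[m],0),w[m].min(0),w[m].max(0))
b=grab_frame("scene");w=world(b); m=(w[...,2]>10)&(w[...,2]<75)&(abs(w[...,0]-522)<30)&(abs(w[...,1]-277)<30)
print("rej scene",m.sum(),w[m].min(0),w[m].max(0))
A=cv2.resize(f[130:245,238:355],None,fx=5,fy=5,interpolation=3)
B=cv2.resize(b["frame"][225:310,260:375],(585,432),interpolation=3)
A=cv2.resize(A,(400,393)); B=cv2.resize(B,(400,296)); A=np.vstack([A,np.zeros((5,400,3),np.uint8)]);
B=np.vstack([B,np.zeros((len(A)-296,400,3),np.uint8)])
cv2.imwrite("pics/crop1.png",np.clip(np.hstack([A,B])*1.3,0,255))
E
```

```text
ellipse ((569.8637084960938, -146.57586669921875), (298.68438720703125, 298.95635986328125), 42.123130798339844) (570.017822265625, -146.6385040283203, 151.85711669921875)
[(-168, 115), (-159, 157), (-156, 133), (-153, 143), (-150, 154), (-147, 132), (-144, 154), (-141, 148), (-63, 115), (-60, 140), (114, 144), (117, 151), (123, 146), (126, 158)] 94.0
[-66, -63, -60, -57, -54, -51, -48, -45, -42, -39, -36, -33, -30, -27, -24, -21, -18, -15, -12, -9, -6, -3, 0, 3, 6, 9, 12, 15] 45 165
rej top 101 [519.01552965 268.74629475  52.17365992] [503.4433214  252.79214448  44.53892333] [534.63201787 284.71053391  57.3167156 ]
rej scene 283 [500.96568358 256.25764827  10.45587206] [534.9357928  290.11712679  56.85454072][ WARN:0@3.128] global loadsave.cpp:1063 imwrite_ Unsupported depth image for selected encoder is fallbacked to CV_8U.
```

View pics/crop1.png

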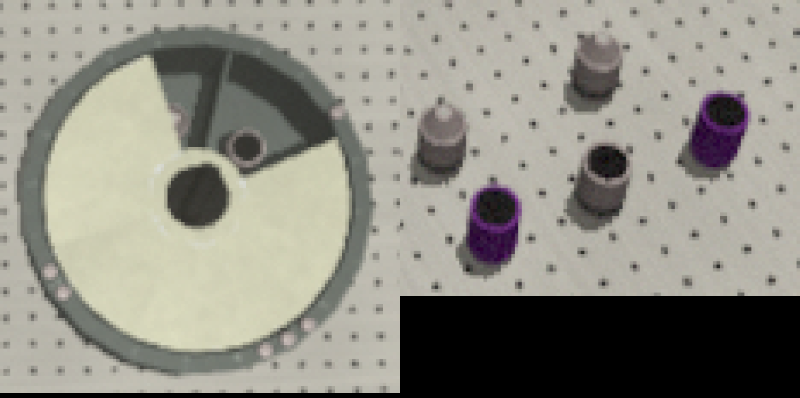

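The crop shows the reject (steel, dark flat face) at crop (605,180), between two purple look-alikes. The three studs lie at about -150° in world terms, with the single stud at -60° and the double at 120°, so the set is consistent. The window centre is near -26°, so the lid is at about +124°. Next I'll measure the knob and plan the joints.

Run:
```python
from loc import *
c=np.array([569.9,-146.6])
for n in ("scene","top"):
    p=grab_frame(n); W=world(p); d=W[...,:2]-c
    m=(W[...,2]>(136 if n=="scene" else 128))&(W[...,2]<150)&(np.hypot(d[...,0],d[...,1])<45)
    q=W[m][:,:2].astype(np.float32); print(n,len(q), W[m].mean(0).round(1) if len(q) else 0, cv2.minAreaRect(q) if len(q)>3 else 0)
    if len(q)>3:
        vx=cv2.fitLine(q,cv2.DIST_L2,0,.01,.01).ravel(); print(np.degrees(np.arctan2(vx[1],vx[0])))
print(ctrl.get_tcp_rot(),ctrl.get_time_s())
for y in range(-180,360,30):
    j=kinematics.ik([570,-146.6,118],[180,0,y]); print(y,None if j is None else np.round(j))
for y in range(-180,180,30):
    j=kinematics.ik([519,271,60],[180,0,y]); print(y,None if j is None else np.round(j))
b=c+85*np.array([np.cos(np.radians(-150.3)),np.sin(np.radians(-150.3))]); print(b, [np.round(kinematics.ik([*b,60],[180,0,y])) for y in (-60,120)])
```

```text
scene 84 [ 568.2 -142.   141.9] ((567.5596313476562, -144.11630249023438), (17.026411056518555, 48.39107894897461), 70.23827362060547)
-22.69507
top 90 [ 568.5 -145.6  141.4] ((569.4129638671875, -146.1007537841797), (13.940552711486816, 48.881385803222656), 64.38645935058594)
-25.468834
[1.79997466e+02 1.60249191e-03 1.55372538e+02] 0.9
-180 [ -19.   21.  103.    0.   55. -109.]
-150 [ -19.   21.  103.    0.   55. -139.]
-120 None
-90 [-19.  21. 103.  -0.  55. 161.]
-60 [-19.  21. 103.  -0.  55. 131.]
-30 [-19.  21. 103.  -0.  55. 101.]
0 [-19.  21. 103.  -0.  55.  71.]
30 [-19.  21. 103.  -0.  55.  41.]
60 [-19.  21. 103.  -0.  55.  11.]
90 [-19.  21. 103.   0.  55. -19.]
120 [-19.  21. 103.   0.  55. -49.]
150 [-19.  21. 103.   0.  55. -79.]
180 [ -19.   21.  103.    0.   55. -109.]
210 [ -19.   21.  103.    0.   55. -139.]
240 None
270 [-19.  21. 103.  -0.  55. 161.]
300 [-19.  21. 103.  -0.  55. 131.]
330 [-19.  21. 103.  -0.  55. 101.]
-180 [ 23.  26. 105.   0.  49. -67.]
-150 [ 23.  26. 105.   0.  49. -97.]
-120 [  23.   26.  105.    0.   49. -127.]
-90 [  23.   26.  105.   -0.   49. -157.]
-60 None
-30 [ 23.  26. 105.  -0.  49. 143.]
0 [ 23.  26. 105.  -0.  49. 113.]
30 [ 23.  26. 105.  -0.  49.  83.]
60 [ 23.  26. 105.  -0.  49.  53.]
90 [ 23.  26. 105.  -0.  49.  23.]
120 [ 23.  26. 105.  -0.  49.  -7.]
150 [ 23.  26. 105.   0.  49. -37.]
[ 496.06632127 -188.71398682] [array([-26.,  21., 113.,  -0.,  47., 124.]), array([-26.,  21., 113.,   0.,  47., -56.])]
```

```bash
cat > rot.py <<'E'
from h import *
def rotj(dj,step=25):
    n=int(np.ceil(abs(dj)/step))
    for i in range(n):
        j=np.array(ctrl.get_joint_positions()); j[5]+=dj/n; ctrl.set_joints(list(j))
        print(np.round(ctrl.get_tcp_rot()[2],1),np.round(ctrl.get_tcp_pos(),1),np.round(ctrl.get_wrist_force(),1),np.round(ctrl.get_torque(),2),ctrl.get_time_s())
E
python3 - <<'E'
from rot import *
C=[569.8,-146.5]
ctrl.movep([*C,190],[180,0,154.5]); print(ctrl.get_time_s())
print(ctrl.move_linear([*C,119],vel=90,guard=8),ctrl.get_tcp_pos())
effector.grip(0.0,20); print(ctrl.get_opening()*85,ctrl.get_wrist_force(),ctrl.get_time_s())
rotj(-20 if False else 20,20)
E
```

```text
3.65
False [ 570.40537555 -146.70248802  119.5603871 ]
13.31670898125365 [1.48745887 4.04147757 0.86053917] 5.2417
134.6 [ 570.2 -145.4  119.3] [-1.7 -1.4  0.5] [-0.32  0.26  0.02] 5.6667
```

Run:
```python
from rot import *
rotj(134.6-29.6,26)
effector.grip(0.5); print(ctrl.get_wrist_force())
ctrl.move_linear([570,-146.5,230],vel=200)
j=ctrl.get_joint_positions(); j=list(j); j[0]+=45; ctrl.set_joints(j); print(ctrl.get_time_s())
from loc import *
p,W,ray,e,mc=drumfit(); c=np.array(e[0]); print(c); f=p["frame"]
v,u=np.mgrid[:384,:512]; X=ray(np.c_[u.ravel(),v.ravel()].astype(float),108)[:,:2]-c
r=np.hypot(*X.T); a=np.degrees(np.arctan2(X[:,1],X[:,0])); g=f.max(2).ravel()
L=(r>85)&(r<122); T=range(-180,180,2); h=[int(np.median(g[L&(abs((a-t+180)%360-180)<1.5)])) for t in T]
print([t for t,x in zip(T,h) if x<120])
d=W[...,:2]-c; m=(W[...,2]>128)&(W[...,2]<150)&(np.hypot(d[...,0],d[...,1])<45)
vx=cv2.fitLine(W[m][:,:2].astype(np.float32),cv2.DIST_L2,0,.01,.01).ravel(); print("knob",np.degrees(np.arctan2(vx[1],vx[0])))
A=cv2.resize(f[125:250,235:360],(560,560),interpolation=3)
cv2.imwrite("pics/lid1.png",np.clip(A*1.3,0,255).astype(np.uint8))
```

```text
113.8 [ 569.7 -145.8  119.4] [-2.6 -3.1  1.9] [-0.43  0.49  0.07] 6.1083
93.1 [ 569.  -146.   119.4] [-4.2 -2.1  2.6] [-0.36  0.63 -0.13] 6.55
72.2 [ 568.3 -145.9  119.3] [-4.  -1.9  3.7] [-0.24  0.6  -0.06] 6.9917
51.5 [ 567.7 -145.6  119.4] [-6.1 -0.7  4.2] [-0.19  0.56  0.01] 7.4333
30.9 [ 567.2 -145.   119.4] [-4.8  1.1  3.7] [-0.16  0.56 -0.09] 7.875
[-0.21604944  0.08654709  0.64205374]
10.6167
[ 570.05700684 -146.47789001]
[-180, -178, -176, -174, -172, -170, -168, -166, -164, -162, -160, -158, -156, -154, -152, -150, -148, -146, -144, -142, -140, -138, -136, -134, -132, -130, -128, -126, -124, -122, -120, -118, -116, -114, -112, -110, 170, 172, 174, 176, 178]
knob 29.651304
```

View pics/lid1.png

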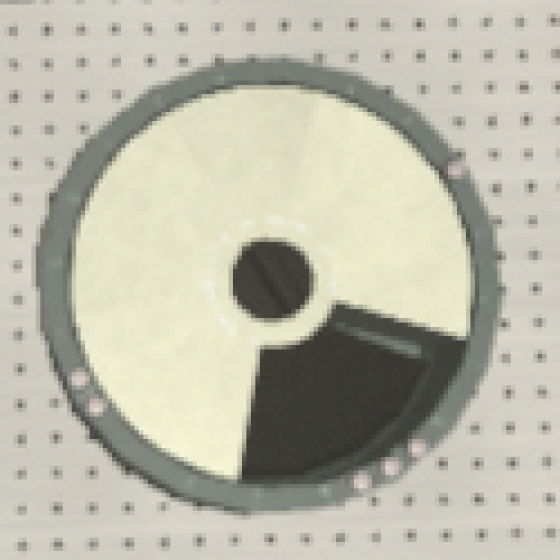

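The window is seated over three studs: centre -150°, knob at -150.35°, studs at crop (360–418,447–482). Now the pick.

Run:
```python
from h import *
P=[518.7,270.5]
ctrl.movep([*P,150],[180,0,0]); effector.grip(1.0,40)
print(ctrl.move_linear([*P,22],vel=80,guard=8),ctrl.get_tcp_pos(),ctrl.get_time_s())
effector.grip(0.0,40); print(ctrl.get_opening()*85,ctrl.get_tcp_pos(),ctrl.get_wrist_force())
ctrl.move_linear([*P,180],vel=120); ctrl.sleep(.3)
print(ctrl.get_opening()*85,ctrl.get_wrist_force(),ctrl.get_time_s())
p=grab_frame("scene"); K,T=p["K"],p["T"]; q=T[:3,:3].T@(np.array([*P,180])-T[:3,3]); u,v=(K@q/q[2])[:2].astype(int)
cv2.imwrite("pics/grasp.png",cv2.resize(p["frame"][max(0,v-60):v+140,max(0,u-80):u+100],None,fx=3,fy=3,interpolation=3)); print(u,v)
```

```text
False [519.19632309 270.71530714  22.59567824] 14.075
32.56063137883999 [519.17547859 270.85662395  22.47636737] [-0.46698457  0.58286479  1.31981138]
32.4463045731904 [ 0.48121915 -0.4785137  -2.73438091] 16.375
325 238
```

View pics/grasp.png

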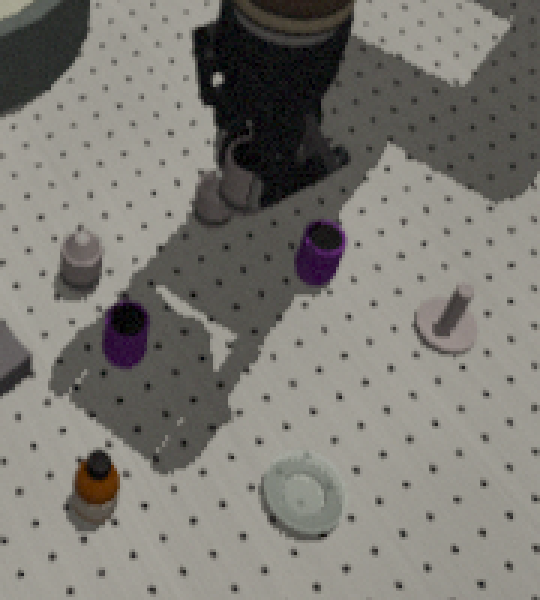

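The reject is held upright at crop (240,175), with the neighbours undisturbed. Now I'll insert it with force guarding.

Run:
```python
from h import *
B=[496.1,-188.7]
ctrl.movep([*B,210],[180,0,30]); 
print(ctrl.move_linear([*B,75],vel=70,guard=8),ctrl.get_tcp_pos(),ctrl.get_time_s())
ctrl.sleep(.4); f0=np.array(ctrl.get_wrist_force()); print(f0)
hit=ctrl.move_linear([*B,36],vel=10,guard=3); ctrl.sleep(.3)
print(hit,ctrl.get_tcp_pos(),np.array(ctrl.get_wrist_force())-f0,ctrl.get_time_s())
```

```text
False [ 496.44674498 -188.87675338   75.43364748] 20.1833
[ 1.15570613  0.34397872 -2.44535063]
True [ 495.85150989 -188.62316319   50.11767196] [ 1.79155924 -1.14062261  4.37985226] 23.1917
```

Run:
```python
from h import *
B=[496.1,-188.7]
effector.grip(0.65); ctrl.sleep(.3); print(ctrl.get_opening(),ctrl.get_wrist_force())
p=ctrl.get_tcp_pos(); print(ctrl.move_linear([p[0],p[1],220],vel=80,guard=6),ctrl.get_tcp_pos(),ctrl.get_wrist_force())
j=list(ctrl.get_joint_positions()); j[0]+=60; ctrl.set_joints(j); print(ctrl.get_time_s())
a=grab_frame("top"); W=world(a)
d=W[...,:2]-np.array(B); m=(np.hypot(d[...,0],d[...,1])<30)&(W[...,2]>65)&(W[...,2]<100)
print(m.sum(),W[m].mean(0),W[m][:,2].std(),cv2.minAreaRect(W[m][:,:2].astype(np.float32)))
c=np.array([570,-146.5]); e=W[...,:2]-c; m=(W[...,2]>128)&(W[...,2]<150)&(np.hypot(e[...,0],e[...,1])<45)
vx=cv2.fitLine(W[m][:,:2].astype(np.float32),cv2.DIST_L2,0,.01,.01).ravel(); print("knob",np.degrees(np.arctan2(vx[1],vx[0])))
A=cv2.resize(a["frame"][110:260,120:370],(800,480),interpolation=3)
cv2.imwrite("pics/end.png",np.clip(A*1.4,0,255).astype(np.uint8))
```

```text
0.6509960638760794 [0.09898371 0.40300155 0.67065428]
False [ 494.16816955 -187.78435224  219.56419537] [ 0.19595859  0.20510957 -0.8442174 ]
28.0417
105 [ 495.9970951  -190.50302298   81.15691403] 3.196523080340604 ((495.8130187988281, -190.90499877929688), (31.766328811645508, 31.762657165527344), 41.029022216796875)
knob 29.446812
```

View pics/end.png

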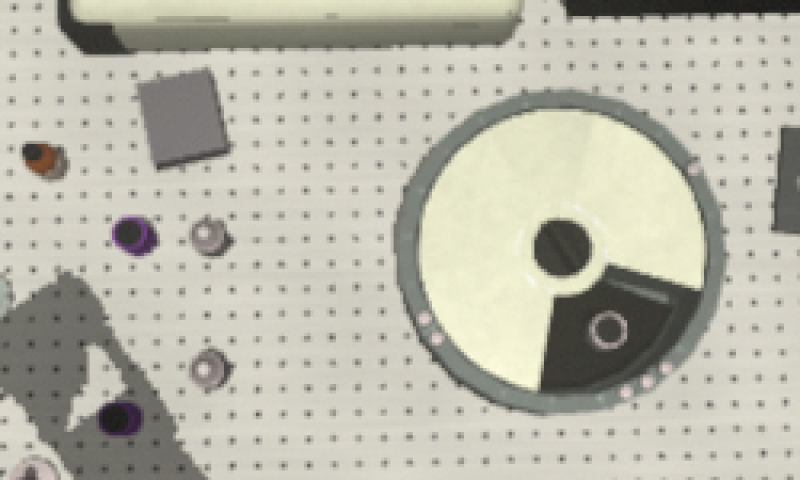

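The reject stands upright in the three-stud compartment at crop (608,330), its top at z = 81 mm. The window is still over that compartment, and the two sound objectives and both purple look-alikes are in place.

```bash
python3 -c "
from station import *
from station import order
order.close_job()"
```

```text
the job is handed in; nothing more can be done
```

The damaged objective is standing upright on the sprung floor of the three-stud compartment, with the lid window over it, and the job is handed in at about 28 s on the robot clock.

- **Lid:** I turned it by its knob about 125° clockwise, and the window settled over the three studs. The knob bar read 29.65° right after turning and 29.45° at the end, against an expected 29.7°. Wrist forces during the turn stayed below about 8 N.
- **Objective:** I gripped the steel one with the flat dark face at 40 N and left the purple look-alikes alone. It went through the window at 10 mm/s until it met the floor, about 28 mm above the table, with a change of about 4.4 N. I released it there and withdrew.
- **Last checks:** The final picture and depth data show a round ring about 32 mm across with its top at about 81 mm, within 2 mm of the compartment's middle, so it is standing upright. The sound objectives, look-alikes, oil bottle and slide box look undisturbed, and I saw no sign of contact with anything else. The dish, post base and screwdriver were partly or wholly outside that last crop, so I did not check them at the end.
- **Disagreements:** The two cameras differed by about 4 mm on where the objective first stood; I aimed between them and the grasp was sound. Before turning, the lid sat about 5° off the nearest detent by my measurement.

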